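Roll two hook carriers hook-up and hang them behind the rail's lip

ROBOT

A 6-joint arm with a two-finger parallel gripper is mounted at the origin on the work surface. World frame = base frame: x ahead of the robot, y to its left, z up, the work surface at z = 0. Lengths are in m, angles in rad, forces in N, time in s.
With the tool pointing down it reaches from about 0.375 to 0.75 m from the base axis. Payload 9 kg.
Tool frame: the origin (TCP) lies between the finger pads; the fingertips stand 22 mm ahead of it and the grasp point (between the pads) lies 3 mm ahead of it (arm.finger_overhang is the distance from the TCP to the fingertips, in m); z points along the fingers, y is the line along which they close (so a half turn about z gives the same grasp; the last joint's range is limited). The gripper opens to 85 mm and grips with 20 to 120 N. Pads are 22 mm wide; open, the fingers measure 114 mm over their backs; the gripper's body (76 mm by 85 mm) begins 54 mm behind the grasp point. The pads swing forward as they close: fully open they stand 13 mm farther back than shut.
Start: joints at [0.903, 0.104, 0.097, 1.564, 0, 1.353], TCP at [0.261, 0.54, 0.253] pointing down, gripper open.
Joint ranges: [-2.99, 2.99], [-0.84, 1.86], [-1.1, 1.16], [-1.84, 2.11], [-1.51, 1.56], [-3.14, 3.14]. Speed limits (rad/s): [2.22, 2.22, 2.57, 3.14, 3.14, 3.14].

INTERFACE

Orientations are given as a unit quaternion [x, y, z, w].
In Python, from cell import sense, snapshot, camera_info, arm, models gives the robot as it stands. The module is installed in compiled form; this text tells all that it offers.
- The arm moves only by the shell command python3 -m inch 'ROWS' [OPENING] [FORCE]. ROWS is JSON, a list of rows, each an object with "translation": the shift along the tool's x, y, z in m, a list of three; "turn": the turn about the tool's z in degrees. In form: [{"translation": [x, y, z], "turn": turn}, ...]. A call has 1 to 20 rows; each row shifts and turns the commanded pose from where the row before left it, along the tool's axes as they then stand; what a row does not reach is not made up. A row lasts 1/12 s, in which the tool goes at most 41.7 mm and 7.16 degrees, less where a joint would pass 70% of its speed; a pose out of reach is approached as far as the arm can. A call with a gripper value outside its range is refused whole. OPENING is the closure in counts, from 0 (fully open) to 255 (shut), set as the call begins (- or left out, the last holds). The fingers move at their own pace and stop on an object; FORCE is the grip in N (left out, the last holds). Time passes only in rows, so rows that do not move let the fingers close. It gives the time, the measured TCP pose, the force, the opening and the grip force at its end, in the units of the state.
- sense(): the state, without advancing time (a new reading comes with each control period).
- snapshot(name): name is "scene" or "top"; returns (picture, depth): 384x512x3 uint8, red, green, blue; 384x512 float32, m along the optical axis (not along the pixel's ray), 0 where there is no reading.
- camera_info(name): a dict with "mtx" (3x3 intrinsics, pixels), "distortion" ([k1, k2, p1, p2, k3] as OpenCV has them; the pictures are not rectified), "R" (3x3) and "t" (3): a world point X has camera coordinates R X + t. Camera axes: x right, y down, z forward; pixel columns grow to the right and rows downward; lengths in m; the calibration is good to about 2 mm. A picture is of the moment at which its call begins. camera_info takes no time and is no camera call.
- arm.close_job(): hands the job in; it is judged then, once.
Trained networks look in the newest picture that a camera, given by its name, has taken for a name from the list of things; names that differ only in an ending like _2 or _b are one class to them, and where a whole thing is asked for, a point or a joint stands for the part that bears it (a point fixed in the world has none). Each returns a list of dicts, best first, with "p" (0 to 1); they miss things now and then, are a little off and sometimes report something else, mostly with a low value. They report only what shows in the picture. A call takes as long as a camera call. They do not tell look-alikes from the thing itself.
- models.find_in(camera, query): "box" ([left, top, right, bottom] in pixels, round what is visible of it).
The state is a dict: "time_s": time; "joint_positions": joint angles; "dq": joint speeds; "tau": joint torques, N m; "eef_pos": TCP position; "orientation": TCP orientation; "force": force on the tool from outside, world axes, zero at the start; "moment": the same for the moment, N m; "grip_width": finger opening in m; "grasp_force": force on a finger pad.
Only numpy, scipy, OpenCV 4.12 (cv2) and the standard library are available. Lean on these libraries where they do the work, as an engineer would, in place of code of your own. Each camera call takes 0.05 s, during which the arm holds its last target. There are 200 camera calls.

TASK

Two hook carriers with hexagonal bodies lie tipped over on the bench. Turn them hook up and hang them on the white rail, one on each side of its middle stop: carry each hook over the raised lip on the rail's near side and lower it until its tip sits fully down on the channel floor behind the lip and the carrier hangs upright and free. Leave the jar, tape roll, screwdriver and parts bin where they are.

Things in the scene. Friction and masses are not known exactly. Their poses are not given: they have to be found in the camera images.
- carrier_a_center (a point): hook carrier, an aluminium hexagonal prism, 48 mm across flats, 50 mm long, with a steel strap hook on one face; this is the prism's middle. Own y: along the prism (flat ends at y = +-25 mm); own z: towards the hook's face. 0.2 to 0.45 kg, mostly prism. Starts on a flat with the hook leaning 60 deg from upright to its own -x; stands steadily hook-up too.
- carrier_a_tip (a point): lower end of carrier a's hook tip, 135 mm along z from the prism's middle; same axes. Strap 14 wide, 4 thick, in the carrier's xz plane (mm from prism's middle): up at x=8 from z=24 to 74, slants to x=-24 at z=104, up to z=157, a bridge over to x=2 (underside z=153), tip down at x=0 to z=135.
- carrier_b_center (a point): hook carrier, an aluminium hexagonal prism, 48 mm across flats, 50 mm long, with a steel strap hook on one face; this is the prism's middle. Own y: along the prism (flat ends at y = +-25 mm); own z: towards the hook's face. 0.2 to 0.45 kg, mostly prism. Starts on a flat with the hook leaning 60 deg from upright to its own +x; stands steadily hook-up too.
- carrier_b_tip (a point): lower end of carrier b's hook tip, 135 mm along z from the prism's middle; same axes. Strap 14 wide, 4 thick, in the carrier's xz plane (mm from prism's middle): up at x=8 from z=24 to 74, slants to x=-24 at z=104, up to z=157, a bridge over to x=2 (underside z=153), tip down at x=0 to z=135.
- rail_channel (a point): fixed white rail, 360 mm long: middle of its channel floor, 255 mm above the bench. y along the rail, x across it away from the robot, z up. In mm here: channel x -8 to 8; floor 6 thick; lip on the robot's side x -12 to -8, 12 high; back wall x 8 to 12, 30 high; dark middle stop y -6 to 6, end stops beyond |y| 166, all 36 high.
- rail_foot (a point): bench level under the middle of the rail's channel, same axes. In mm here: posts at |y| 162 to 182, x -12 to 12, up to the rail, on foot plates (|y| 147 to 197, x -30 to 70, 8 thick); nothing stands under the rail between the posts. A seated carrier's strap rises on the robot's side of the lip, its own x along the rail's x, its prism's middle 120 mm above the bench.
- jar_center (a point): bystander: white closed jar, 52 mm diameter, 65 mm high; its middle.
- tape_center (a point): bystander: roll of paper tape lying flat, 84 mm diameter, 25 mm high; its middle.
- driver_center (a point): bystander: black-handled screwdriver, 190 mm long, lying along its own x, about 25 mm high; its middle.
- partsbin_center (a point): bystander: open black parts bin, 110 x 150 x 55 mm; its middle.
Not all that is in view belongs to the job. Leave any blue or orange look-alike of the part that bears carrier_a_center alone.

How it is judged:
By the outcome, as a careful person would: the job done as asked, in the order asked, and still so for the second after the job is handed in, with the robot touching nothing.
It also fails if it takes over 72 s, if anything falls off the work surface, if the arm or the gripper's body presses on something with over 40 N, if the wrist force passes 120 N, or if a joint passes its speed limit or range.

## Working session

There is one attempt and no reset: what is moved stays moved. The work goes in short steps, Python scripts to look and compute and a shell command to move; the robot and the scene stay as the last step left them, time stands still between calls to the robot, and variables do not carry over. Pictures are saved under pics/ and viewed, at most 10 in all, crops included, and the job is handed in when it is done.

```bash
mkdir -p pics
python3 - <<'E'
from cell import *
import cv2,numpy as np
for n in("scene","top"):
    p,d=snapshot(n); cv2.imwrite(f"pics/{n}0.png",p[...,::-1]); np.savez(f"{n}0.npz",p=p,d=d)
    c=camera_info(n); print(n,{k:np.round(v,3).tolist() for k,v in c.items()})
    for q in("carrier_a_center","rail_channel","partsbin_center","jar_center"):
        print(q,[(np.round(r["box"]).tolist(),round(r["p"],2)) for r in models.find_in(n,q)][:5])
print(sense())
E
```

```text
scene {'mtx': [[432.558, 0.0, 253.137], [0.0, 432.558, 190.337], [0.0, 0.0, 1.0]], 'distortion': [0.043, 0.0, 0.0, 0.0, 0.0], 'R': [[0.888, 0.46, -0.018], [0.302, -0.61, -0.733], [-0.348, 0.645, -0.68]], 't': [-0.52, -0.005, 1.752]}
carrier_a_center [([234.0, 155.0, 256.0, 195.0], 0.86), ([192.0, 149.0, 235.0, 170.0], 0.6), ([316.0, 170.0, 360.0, 199.0], 0.53)]
rail_channel [([232.0, 146.0, 312.0, 280.0], 0.92)]
partsbin_center [([267.0, 142.0, 297.0, 175.0], 0.89), ([233.0, 148.0, 314.0, 282.0], 0.62)]
jar_center []
top {'mtx': [[396.217, 0.0, 256.62], [0.0, 396.217, 194.498], [0.0, 0.0, 1.0]], 'distortion': [0.013, 0.0, 0.0, 0.0, 0.0], 'R': [[-0.005, -1.0, 0.013], [-0.995, 0.004, -0.097], [0.097, -0.014, -0.995]], 't': [0.049, 0.571, 1.325]}
carrier_a_center [([169.0, 224.0, 220.0, 247.0], 0.9), ([155.0, 113.0, 174.0, 159.0], 0.7), ([171.0, 267.0, 198.0, 322.0], 0.61)]
rail_channel [([200.0, 154.0, 323.0, 191.0], 0.97)]
partsbin_center [([113.0, 193.0, 167.0, 238.0], 0.76), ([311.0, 191.0, 327.0, 239.0], 0.26)]
jar_center [([244.0, 233.0, 257.0, 242.0], 0.52)]
{'time_s': 0.5, 'joint_positions': array([9.03317132e-01, 1.04150851e-01, 9.72559061e-02, 1.56390640e+00,
       1.38213080e-05, 1.35310571e+00]), 'dq': array([-0.00035633, -0.00043388,  0.00173126,  0.00016841, -0.00043285,
        0.00115496]), 'tau': array([-1.72286451e-03, -5.56276131e+01,  5.03385079e+01,  1.63212004e-03,
       -3.21570733e-04, -2.60215563e-05]), 'eef_pos': array([0.2608531 , 0.54033842, 0.25327661]), 'orientation': array([ 2.23003312e-01,  9.74817687e-01,  6.92541680e-07, -7.31928497e-06]), 'force': array([ 0.55351143,  0.08548303, -0.1727916 ]), 'moment': array([-0.00675117, -0.02035596,  0.01545739]), 'grasp_force': 0.0, 'grip_width': 0.08543619393227234}
```

View pics/scene0.png

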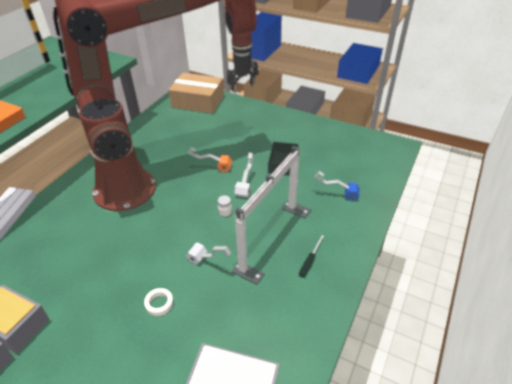

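View pics/top0.png

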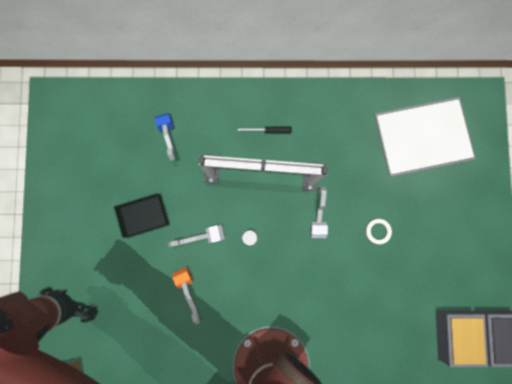

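The top view shows grey carriers at (215,234), hook to the left, and at (320,230), hook up. The rail runs (200,160)–(325,170), the jar is at (250,238), and the orange and blue ones are decoys. Next I'll measure the poses from depth.

```bash
cat > h.py <<'E'
from cell import *
import cv2,numpy as np
def cloud(n,load=None):
    if load: z=np.load(load);p,d=z["p"],z["d"]
    else: p,d=snapshot(n)
    c=camera_info(n); v,u=np.mgrid[:384,:512]
    k=cv2.undistortPoints(np.stack([u,v],-1).reshape(-1,1,2).astype(float),np.array(c["mtx"]),np.array(c["distortion"])).reshape(384,512,2)
    X=(np.dstack([k,np.ones((384,512))])*d[...,None]-np.array(c["t"]))@np.array(c["R"])
    X[d==0]=np.nan
    return p,X
E
python3 - <<'E'
from h import *
np.set_printoptions(precision=3,suppress=True,linewidth=200)
ims=[]
for n,rois in (("top",{"L":(162,220,228,252),"R":(306,184,334,242),"rail":(192,148,332,195),"jar":(240,228,262,248)}),("scene",{"L":(228,150,262,202),"R":(182,238,236,268),"rail":(228,140,316,285)})):
    p,X=cloud(n,n+"0.npz"); 
    print(n,"bench z",np.nanmedian(X[260:280,340:360,2]) if n=="top" else "")
    for k,(a,b,c,d) in rois.items():
        Q=X[b:d,a:c].reshape(-1,3); Q=Q[(Q[:,2]>(.2 if k=="rail" else .012))&(Q[:,2]<.32)]
        print(n,k,len(Q),"min",Q.min(0),"max",Q.max(0),"med",np.median(Q,0))
        if k in "LR":
            ax=1 if k=="L" else 0   # profile along hook direction
            for lo in np.arange(Q[:,ax].min(),Q[:,ax].max(),.012):
                S=Q[(Q[:,ax]>=lo)&(Q[:,ax]<lo+.012)]
                if len(S): print("  %.3f n%d other %.3f..%.3f med %.3f z %.3f..%.3f"%(lo+.006,len(S),S[:,1-ax].min(),S[:,1-ax].max(),np.median(S[:,1-ax]),S[:,2].min(),S[:,2].max()))
        if k=="rail":
            f=np.polyfit(Q[:,1],Q[:,0],1); print("  x=%.4f*y+%.4f"%tuple(f))
            for lo in np.arange(-.25,.25,.02):
                S=Q[(Q[:,1]>=lo)&(Q[:,1]<lo+.02)]
                if len(S): print("  y%.2f n%d x %.3f..%.3f z %.3f..%.3f"%(lo+.01,len(S),S[:,0].min(),S[:,0].max(),S[:,2].min(),S[:,2].max()))
p=np.load("scene0.npz")["p"];q=np.load("top0.npz")["p"]
big=lambda r:cv2.resize(r,(400,300),interpolation=3)
I=np.vstack([np.hstack([big(p[145:205,210:290]),big(p[230:275,180:240])]),np.hstack([big(q[215:257,160:232]),big(q[180:245,290:370])])])
cv2.imwrite("pics/crop1.png",I[...,::-1])
E
```

```text
top bench z -0.000863162536618996
top L 443 min [0.4   0.157 0.012] max [0.486 0.368 0.11 ] med [0.431 0.209 0.049]
  0.163 n37 other 0.421..0.468 med 0.434 z 0.019..0.049
  0.175 n58 other 0.418..0.468 med 0.444 z 0.028..0.054
  0.187 n63 other 0.414..0.464 med 0.438 z 0.021..0.054
  0.199 n50 other 0.411..0.461 med 0.438 z 0.037..0.053
  0.211 n42 other 0.411..0.461 med 0.436 z 0.023..0.051
  0.223 n22 other 0.425..0.455 med 0.433 z 0.024..0.063
  0.235 n18 other 0.421..0.435 med 0.428 z 0.052..0.068
  0.247 n17 other 0.418..0.431 med 0.425 z 0.065..0.072
  0.259 n14 other 0.415..0.428 med 0.422 z 0.061..0.074
  0.271 n16 other 0.412..0.425 med 0.419 z 0.058..0.064
  0.283 n14 other 0.412..0.422 med 0.417 z 0.055..0.062
  0.295 n18 other 0.406..0.422 med 0.412 z 0.056..0.070
  0.307 n27 other 0.403..0.419 med 0.412 z 0.062..0.103
  0.319 n16 other 0.400..0.416 med 0.407 z 0.093..0.110
  0.331 n6 other 0.400..0.413 med 0.408 z 0.077..0.088
  0.343 n4 other 0.472..0.475 med 0.473 z 0.033..0.046
  0.355 n20 other 0.468..0.486 med 0.478 z 0.012..0.057
  0.367 n1 other 0.465..0.465 med 
[... 4734 characters left out ...]
1..0.638 z 0.245..0.288
  y-0.08 n46 x 0.611..0.638 z 0.247..0.288
  y-0.06 n56 x 0.613..0.639 z 0.248..0.286
  y-0.04 n50 x 0.615..0.641 z 0.248..0.286
  y-0.02 n48 x 0.617..0.643 z 0.246..0.285
  y-0.00 n46 x 0.619..0.646 z 0.247..0.287
  y0.02 n80 x 0.620..0.646 z 0.246..0.292
  y0.04 n36 x 0.624..0.648 z 0.250..0.292
  y0.06 n36 x 0.625..0.650 z 0.247..0.285
  y0.08 n40 x 0.624..0.652 z 0.248..0.287
  y0.10 n44 x 0.626..0.654 z 0.248..0.284
  y0.12 n38 x 0.629..0.655 z 0.247..0.287
  y0.14 n42 x 0.629..0.656 z 0.246..0.286
  y0.16 n35 x 0.631..0.658 z 0.250..0.284
  y0.18 n41 x 0.634..0.660 z 0.202..0.287
  y0.20 n117 x 0.635..0.661 z 0.200..0.295
  y0.22 n2 x 0.657..0.658 z 0.247..0.275
```

View pics/crop1.png

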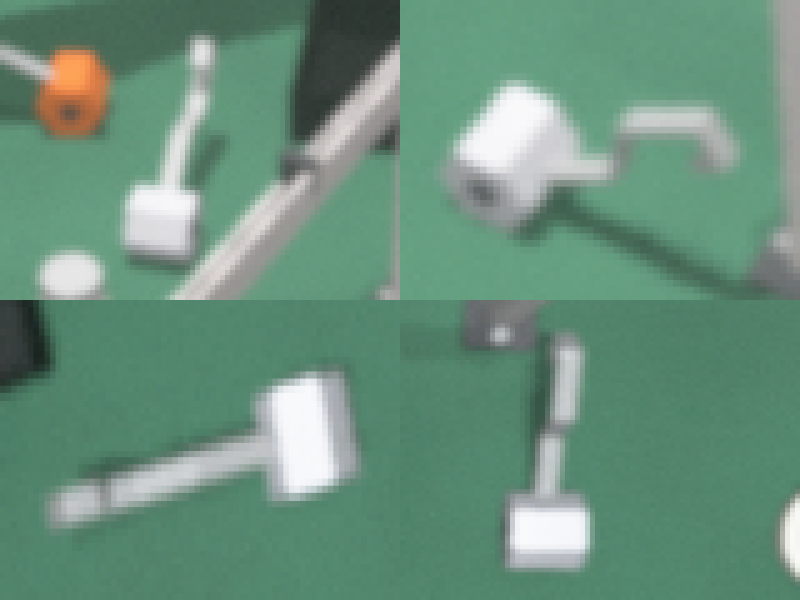

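Heights show the left carrier is A (opening up) and the right one is B (opening down). I'll fit the poses now.

```bash
cat >> h.py <<'E'
from scipy.spatial import cKDTree
from scipy.optimize import least_squares
def box(lo,hi,s=.002):
    g=[np.linspace(a,b,max(2,int((b-a)/s)+1)) for a,b in zip(lo,hi)]
    P=np.stack(np.meshgrid(*g,indexing="ij"),-1).reshape(-1,3)
    return P[np.any((np.abs(P-lo)<1e-6)|(np.abs(P-hi)<1e-6),1)]
def carrier():
    P=box([-.0278,-.025,-.024],[.0278,.025,.024])
    P=box([-.0278,-.025,-.024],[.0278,.025,.024],.0015)
    out=[]
    for k in range(3):
        a=np.radians(60*k); w=np.linspace(-.01386,.01386,14); y=np.linspace(-.025,.025,26)
        W,Y=[q.ravel() for q in np.meshgrid(w,y)]
        for s in(1,-1):
            x,z=W,np.full(W.shape,.024*s)
            out.append(np.c_[x*np.cos(a)+z*np.sin(a),Y,-x*np.sin(a)+z*np.cos(a)])
    g=np.mgrid[-.026:.027:.002,-.024:.025:.002].reshape(2,-1)
    m=[abs(np.cos(t)*g[1]+np.sin(t)*g[0])<=.024 for t in np.radians([0,60,120])]
    g=g[:,m[0]&m[1]&m[2]]
    for s in(-.025,.025): out.append(np.c_[g[0],np.full(g.shape[1],s),g[1]])
    pl=np.array([[8,24],[8,74],[-24,104],[-24,155],[0,155],[0,135]])/1e3
    for a,b in zip(pl[:-1],pl[1:]):
        L=np.linalg.norm(b-a);e=(b-a)/L;n=np.array([-e[1],e[0]])
        B=box([0,-.007,-.002],[L,.007,.002]); xz=a+B[:,:1]*e+B[:,2:]*n
        out.append(np.c_[xz[:,0],B[:,1],xz[:,1]])
    return np.vstack(out)
def rail():
    B=[([-.012,-.18,-.006],[.012,.18,0]),([-.012,-.18,0],[-.008,.18,.012]),([.008,-.18,0],[.012,.18,.03])]
    B+=[([-.012,a,0],[.012,b,.036]) for a,b in((-.006,.006),(-.18,-.166),(.166,.18))]
    return np.vstack([box(np.array(a),np.array(b)) for a,b in B])
def fit(M,Q,x0,z0):
    """x,y,yaw of model M (z raised z0) to points Q"""
    t=cKDTree(M)
    def f(p):
        c,s=np.cos(p[2]),np.sin(p[2]); D=Q-[p[0],p[1],z0]
        return t.query(np.c_[c*D[:,0]+s*D[:,1],-s*D[:,0]+c*D[:,1],D[:,2]])[0]
    r=least_squares(f,x0,loss="soft_l1",f_scale=.003,diff_step=1e-3,x_scale=[.01,.01,.1])
    return np.round(r.x[:2],4),round(np.degrees(r.x[2]),2),"rms mm",round(1e3*np.sqrt(np.median(r.fun**2)),2),len(Q)
def lean(deg):
    a=np.radians(deg);C=carrier();x,z=C[:,0],C[:,2]
    return np.c_[x*np.cos(a)+z*np.sin(a),C[:,1],-x*np.sin(a)+z*np.cos(a)]
E
python3 - <<'E'
from h import *
cl=[cloud(n,n+"0.npz")[1].reshape(-1,3) for n in("top","scene")]
def sel(X,lo,hi): return X[np.all((X>lo)&(X<hi),1)]
for n,X in zip(("top","scene","both"),(cl[0],cl[1],np.vstack(cl))):
    print(n,"A",fit(lean(-60),sel(X,[.39,.15,.006],[.475,.34,.14]),[.44,.187,np.radians(-76)],.024))
    print(n,"B",fit(lean(60),sel(X,[.42,-.2,.006],[.593,-.13,.14]),[.455,-.162,-.03],.024))
    print(n,"rail",fit(rail(),sel(X,[.59,-.17,.24],[.68,.23,.3]),[.63,.033,-.08],.255))
E
```

```text
top A (array([0.4402, 0.189 ]), np.float64(-76.26), 'rms mm', np.float64(1.44), 432)
top B (array([ 0.4514, -0.1623]), np.float64(-1.03), 'rms mm', np.float64(1.4), 437)
top rail (array([0.6312, 0.0328]), np.float64(-4.59), 'rms mm', np.float64(1.2), 1359)
scene A (array([0.4416, 0.1885]), np.float64(-76.81), 'rms mm', np.float64(1.72), 305)
scene B (array([ 0.4538, -0.163 ]), np.float64(-1.47), 'rms mm', np.float64(1.46), 401)
scene rail (array([0.6349, 0.0316]), np.float64(-3.99), 'rms mm', np.float64(1.38), 947)
both A (array([0.4408, 0.1887]), np.float64(-76.51), 'rms mm', np.float64(1.56), 737)
both B (array([ 0.4522, -0.1627]), np.float64(-1.29), 'rms mm', np.float64(1.53), 838)
both rail (array([0.6324, 0.0322]), np.float64(-4.53), 'rms mm', np.float64(1.4), 2306)
```

```bash
T='"translation"'; python3 -m inch '[{"translation":[0,0,0],"turn":6.34},{"translation":[0,0,0],"turn":6.34},{"translation":[0,0,0],"turn":6.34},{"translation":[0,0,0],"turn":6.34},{"translation":[0,0,0],"turn":6.34},{"translation":[0,0,0],"turn":6.34},{"translation":[0,0,0],"turn":6.34},{"translation":[0,0,0],"turn":6.34},{"translation":[-0.026,0.0116,0.0166],"turn":0},{"translation":[-0.026,0.0116,0.0166],"turn":0},{"translation":[-0.026,0.0116,0.0166],"turn":0},{"translation":[-0.026,0.0116,0.0166],"turn":0},{"translation":[-0.026,0.0116,0.0166],"turn":0},{"translation":[-0.026,0.0116,0.0166],"turn":0},{"translation":[-0.026,0.0116,0.0166],"turn":0},{"translation":[-0.026,0.0116,0.0166],"turn":0},{"translation":[0,0,0],"turn":0},{"translation":[0,0,0],"turn":0}]' 255 20
```

```text
time_s: 2.0
eef_pos: [0.3999, 0.3585, 0.1196]
orientation: [0.62, 0.785, -0.001, -0.0]
force: [-0.2, 0.1, 0.9]
grip_width: 0.0003
grasp_force: 0.0
```

```bash
python3 -m inch '[{"translation":[0,0,0.0215],"turn":0},{"translation":[0,0,0.0215],"turn":0},{"translation":[0,0,0],"turn":0},{"translation":[-0.005,0,0],"turn":0},{"translation":[-0.005,0,0],"turn":0},{"translation":[-0.005,0,0],"turn":0},{"translation":[-0.004,0,-0.007],"turn":0},{"translation":[-0.004,0,-0.007],"turn":0},{"translation":[-0.0045,0,-0.007],"turn":0},{"translation":[-0.0045,0,-0.007],"turn":0},{"translation":[-0.005,0,-0.0065],"turn":0},{"translation":[-0.005,0,-0.0065],"turn":0},{"translation":[-0.0055,0,-0.006],"turn":0},{"translation":[-0.0055,0,-0.006],"turn":0}]'
python3 - <<'E'
from h import *
p,X=cloud("scene"); cv2.imwrite("pics/s2.png",cv2.resize(p[120:220,190:310],(720,600),interpolation=2)[...,::-1])
print(sense()["force"])
E
```

```text
time_s: 3.17
eef_pos: [0.4123, 0.3078, 0.1313]
orientation: [0.619, 0.785, 0.0, 0.0]
force: [0.4, 0.1, -0.0]
grip_width: -0.0002
grasp_force: 0.3
[ 1.0267417  -0.60964163  1.3951271 ]
```

View pics/s2.png

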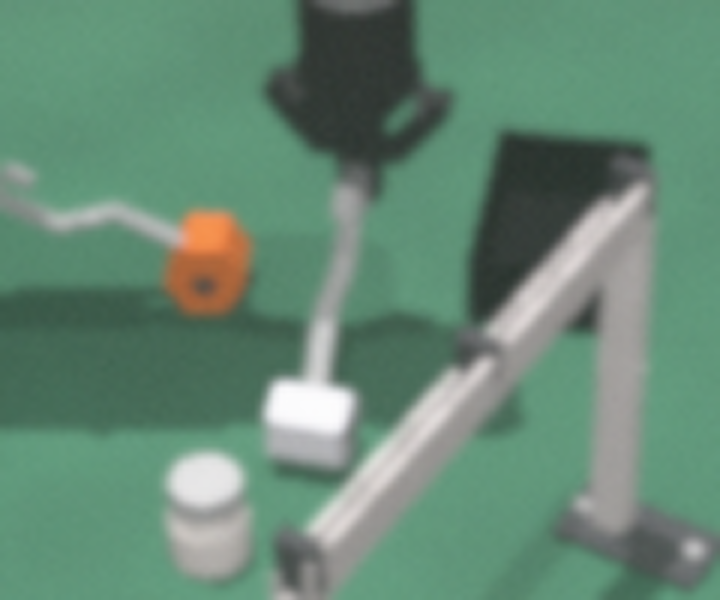

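The carrier is rolling, with its hook end riding on the fingers. I'll continue past the balance point.

```bash
python3 -m inch '[{"translation":[-0.006,0,-0.0055],"turn":0},{"translation":[-0.006,0,-0.0055],"turn":0},{"translation":[-0.0063,0,-0.005],"turn":0},{"translation":[-0.0063,0,-0.005],"turn":0},{"translation":[-0.0067,0,-0.0045],"turn":0},{"translation":[-0.0067,0,-0.004],"turn":0},{"translation":[-0.006,0,-0.003],"turn":0},{"translation":[-0.005,0,-0.003],"turn":0},{"translation":[-0.004,0,-0.002],"turn":0},{"translation":[0,0,0],"turn":0},{"translation":[0,0,0],"turn":0},{"translation":[0,0,0],"turn":0},{"translation":[0,0,0],"turn":0},{"translation":[0,0,0],"turn":0}]'
cat > fitA.py <<'E'
from h import *
def sel(X,lo,hi): return X[np.all((X>lo)&(X<hi),1)]
def see(c,yaw,zmax=.178,tag=None,r=.05,z0=.024,zlo=.006):
    cl=[]
    for n in("top","scene"):
        p,X=cloud(n); cl.append(X.reshape(-1,3))
        if tag: cv2.imwrite(f"pics/{tag}_{n}.png",p[...,::-1])
    C=carrier()
    for n,X in zip(("top","scene","both"),(cl[0],cl[1],np.vstack(cl))):
        Q=sel(X,[c[0]-r,c[1]-r,zlo],[c[0]+r,c[1]+r,zmax])
        if len(Q)>30: print(n,fit(C,Q,[c[0],c[1],np.radians(yaw)],z0))
E
python3 - <<'E'
from fitA import *
c=np.array([.4408,.1887])-.0277*np.array([-.2334,.9724]); print(c)
see(c,-76.5,.12,"s3")
p=cv2.imread("pics/s3_scene.png"); cv2.imwrite("pics/s3.png",cv2.resize(p[100:220,190:310],(600,600),interpolation=2))
E
```

```text
time_s: 4.38
eef_pos: [0.4243, 0.2569, 0.1678]
orientation: [0.619, 0.785, -0.0, -0.0]
force: [-0.5, -0.1, -0.3]
grip_width: -0.0003
grasp_force: 0.0
[0.44726518 0.16176452]
top (array([0.4455, 0.1594]), np.float64(-77.98), 'rms mm', np.float64(1.61), 200)
scene (array([0.4487, 0.1579]), np.float64(-75.93), 'rms mm', np.float64(1.57), 243)
both (array([0.4481, 0.1588]), np.float64(-77.35), 'rms mm', np.float64(1.83), 443)
```

View pics/s3.png

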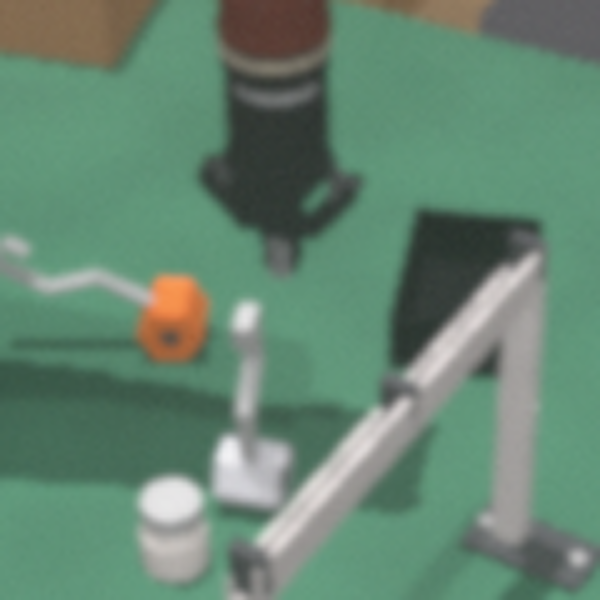

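A is standing hook-up (hook at about (245,320) in the crop). Next: open, rise and refit.

```bash
python3 -m inch '[{"translation":[0.005,0,-0.02],"turn":0},{"translation":[0,0,-0.02],"turn":0},{"translation":[0,0,-0.02],"turn":0},{"translation":[0,0,0],"turn":0}]' 100 20
python3 - <<'E'
from fitA import *
see([.447,.162],-77,.2)
E
```

```text
time_s: 4.82
eef_pos: [0.4246, 0.2622, 0.232]
orientation: [0.619, 0.785, 0.002, 0.001]
force: [1.0, 0.1, 0.7]
grip_width: 0.0479
grasp_force: 0.0
top (array([0.4464, 0.1633]), np.float64(-75.74), 'rms mm', np.float64(1.37), 274)
scene (array([0.4487, 0.1605]), np.float64(-78.69), 'rms mm', np.float64(1.55), 313)
both (array([0.4477, 0.1616]), np.float64(-77.36), 'rms mm', np.float64(1.57), 587)
```

```bash
python3 -m inch '[{"translation":[-0.026,0,0],"turn":0.5},{"translation":[-0.026,0,0],"turn":0},{"translation":[-0.025,0,0],"turn":0},{"translation":[0,0,0],"turn":0},{"translation":[0,0,0.025],"turn":0},{"translation":[0,0,0.025],"turn":0},{"translation":[0,0,0],"turn":0}]'
python3 -m inch '[{"translation":[0,0,0],"turn":0},{"translation":[0,0,0],"turn":0},{"translation":[0,0,0],"turn":0},{"translation":[0,0,0],"turn":0},{"translation":[0,0,0],"turn":0},{"translation":[0,0,0],"turn":0}]' 255 100
```

```text
time_s: 5.5
eef_pos: [0.4382, 0.1864, 0.1726]
orientation: [0.623, 0.783, -0.003, -0.003]
force: [-0.2, 1.0, -1.8]
grip_width: 0.052
grasp_force: 0.0
time_s: 6.0
eef_pos: [0.4415, 0.1869, 0.1797]
orientation: [0.622, 0.783, 0.001, 0.001]
force: [-2.4, 0.2, 6.7]
grip_width: 0.0111
grasp_force: 97.6
```

```bash
python3 -m inch '[{"translation":[0,0,-0.007],"turn":0},{"translation":[0,0,-0.015],"turn":0},{"translation":[0,0,-0.025],"turn":0},{"translation":[0,0,-0.025],"turn":0},{"translation":[0,0,-0.025],"turn":0},{"translation":[0,0,-0.02],"turn":0},{"translation":[0,0,-0.01],"turn":-6.5},{"translation":[0,0,0],"turn":-6.6},{"translation":[0,0,0],"turn":-6.6},{"translation":[0,0,0],"turn":-6.6},{"translation":[0,0,0],"turn":-6.6},{"translation":[0,0,0],"turn":-6.6},{"translation":[0,0,0],"turn":-6.6},{"translation":[0,0,0],"turn":-6.6},{"translation":[0,0,0],"turn":-6.6},{"translation":[0,0,0],"turn":-6.6},{"translation":[0,0,0],"turn":-6.6},{"translation":[0,0,0],"turn":0},{"translation":[0,0,0],"turn":0},{"translation":[0,0,0],"turn":0}]'
python3 - <<'E'
from fitA import *
s=sense();t=s["eef_pos"];q=s["orientation"];th=2*np.arctan2(q[1],q[0]);print(t,np.degrees(th),s["force"],s["moment"],s["grip_width"])
c=t[:2]-.026*np.array([np.cos(th),np.sin(th)]); print("expected",c)
see(c,-4.5,.27,"s4",.05,t[2]-.155,.08)
p=cv2.imread("pics/s4_scene.png"); cv2.imwrite("pics/s4.png",cv2.resize(p[60:200,170:310],(600,600),interpolation=2))
E
```

```text
time_s: 7.67
eef_pos: [0.4409, 0.1866, 0.3052]
orientation: [0.041, 0.999, 0.0, 0.0]
force: [-0.3, -0.7, -2.2]
grip_width: 0.0112
grasp_force: 97.8
[0.44085803 0.1865984  0.30522469] 175.28946187432268 [-0.27172256 -0.70883883 -2.1600892 ] [0.02160109 0.06056281 0.07385387] 0.011181495074800901
expected [0.46677021 0.18446324]
top (array([0.4656, 0.1862]), np.float64(-6.12), 'rms mm', np.float64(1.23), 116)
scene (array([0.4682, 0.1851]), np.float64(-5.4), 'rms mm', np.float64(1.76), 306)
both (array([0.4672, 0.1853]), np.float64(-6.04), 'rms mm', np.float64(1.75), 422)
```

View pics/s4.png

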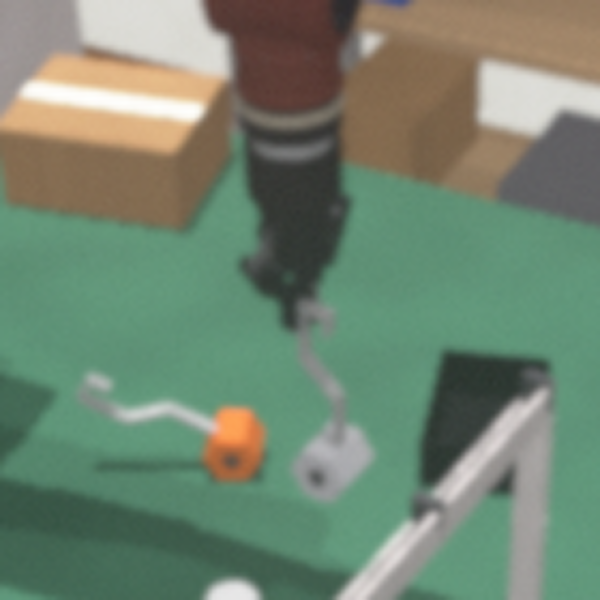

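```bash
python3 -m inch '[{"translation":[-0.012,-0.0053,0],"turn":0},{"translation":[-0.022,-0.0066,0],"turn":0},{"translation":[-0.025,-0.0072,0],"turn":0},{"translation":[-0.025,-0.0072,0],"turn":0},{"translation":[-0.025,-0.0072,0],"turn":-0.5},{"translation":[-0.025,-0.0072,0],"turn":0},{"translation":[-0.022,-0.0066,0],"turn":0},{"translation":[-0.014,-0.0036,0],"turn":0},{"translation":[-0.007,-0.0021,0],"turn":0},{"translation":[0,0,0],"turn":0},{"translation":[0,0,0],"turn":0},{"translation":[0,0,0],"turn":0}]'
python3 - <<'E'
from fitA import *
s=sense();t=s["eef_pos"];q=s["orientation"];th=2*np.arctan2(q[1],q[0]);print(t,np.degrees(th),s["force"])
c=t[:2]-.026*np.array([np.cos(th),np.sin(th)]); print("expected",c)
see(c,-5,.235,"s5",.05,t[2]-.155,.08)
a,b=[cloud(n)[1].reshape(-1,3) for n in("top","scene")]
for X in(a,b):
    Q=sel(X,[.59,-.17,.247],[.68,.23,.3]); Q=Q[(Q[:,1]<.06)|(Q[:,1]>.18)]
    print(fit(rail(),Q,[.63,.033,-.08],.255))
p=cv2.imread("pics/s5_scene.png"); cv2.imwrite("pics/s5.png",cv2.resize(p[70:270,200:340],(560,600),interpolation=2)[:, :])
E
```

```text
time_s: 8.77
eef_pos: [0.6126, 0.121, 0.3053]
orientation: [0.035, 0.999, 0.0, -0.0]
force: [0.4, 0.7, -3.0]
grip_width: 0.0111
grasp_force: 97.7
[0.61261515 0.12098651 0.30532395] 176.01444815788656 [ 0.37063252  0.69895749 -3.0329974 ]
expected [0.63855228 0.11917938]
scene (array([0.6396, 0.1192]), np.float64(-5.22), 'rms mm', np.float64(1.66), 290)
both (array([0.6396, 0.1192]), np.float64(-5.22), 'rms mm', np.float64(1.66), 290)
(array([0.6307, 0.0324]), np.float64(-4.33), 'rms mm', np.float64(1.21), 769)
(array([0.6346, 0.0317]), np.float64(-5.15), 'rms mm', np.float64(1.27), 691)
```

View pics/s5.png

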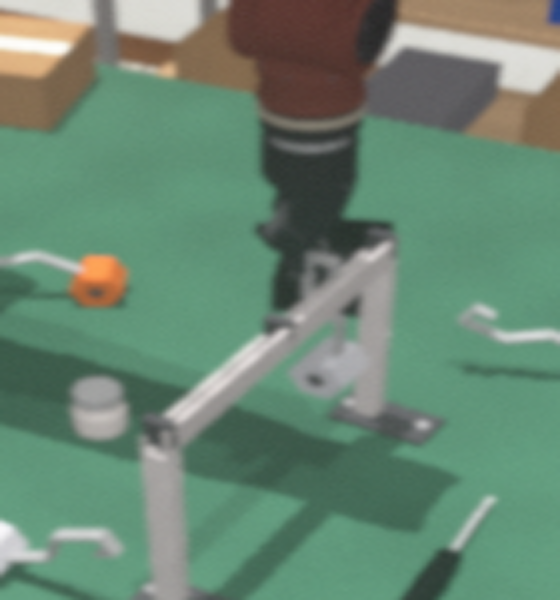

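```bash
python3 -m inch '[{"translation":[0,0,0.005],"turn":0},{"translation":[0,0,0.006],"turn":0},{"translation":[0,0,0.006],"turn":0},{"translation":[0,0,0.005],"turn":0},{"translation":[0,0,0.003],"turn":0},{"translation":[0,0,0],"turn":0},{"translation":[0,0,0],"turn":0}]'
python3 -m inch '[{"translation":[0,0,0.0015],"turn":0},{"translation":[0,0,0.001],"turn":0},{"translation":[0,0,0],"turn":0},{"translation":[0,0,0],"turn":0}]'
```

```text
time_s: 9.55
eef_pos: [0.6132, 0.1205, 0.2797]
orientation: [0.035, 0.999, 0.0, -0.0]
force: [-0.1, 0.1, -2.6]
grip_width: 0.0112
grasp_force: 97.8
time_s: 9.88
eef_pos: [0.6134, 0.1205, 0.2776]
orientation: [0.035, 0.999, 0.0, 0.0]
force: [-0.2, 0.5, -2.6]
grip_width: 0.0112
grasp_force: 97.8
```

```bash
for i in 1 2; do :; done; python3 -m inch '[{"translation":[0,0,0.001],"turn":0},{"translation":[0,0,0.0007],"turn":0},{"translation":[0,0,0],"turn":0},{"translation":[0,0,0],"turn":0}]'; python3 -m inch '[{"translation":[0,0,0.001],"turn":0},{"translation":[0,0,0],"turn":0},{"translation":[0,0,0],"turn":0}]'
```

```text
time_s: 10.22
eef_pos: [0.6134, 0.1205, 0.2759]
orientation: [0.035, 0.999, 0.0, 0.0]
force: [-0.2, -0.1, -2.2]
grip_width: 0.0108
grasp_force: 97.9
time_s: 10.47
eef_pos: [0.6133, 0.1205, 0.2755]
orientation: [0.035, 0.999, 0.0, 0.0]
force: [-3.7, -0.1, 4.5]
grip_width: 0.0109
grasp_force: 98.7
```

Contact comes at the expected floor height. Release and lift off.

```bash
python3 -m inch '[{"translation":[0,0,0],"turn":0},{"translation":[0,0,0],"turn":0},{"translation":[0,0,0],"turn":0},{"translation":[0,0,0],"turn":0}]' 110 20; python3 -m inch '[{"translation":[0.002,0,-0.01],"turn":0},{"translation":[0,0,-0.02],"turn":0},{"translation":[0,0,-0.03],"turn":0},{"translation":[0.02,0,-0.02],"turn":0},{"translation":[0.03,0,0],"turn":0},{"translation":[0.03,0,0],"turn":0},{"translation":[0,0,0],"turn":0}]'
python3 - <<'E'
from fitA import *
see([.6395,.119],-5,.26,"s6",.05,.12,.08)
I=[cv2.resize(cv2.imread("pics/s6_scene.png")[100:260,220:330],(400,580),interpolation=2),cv2.resize(cv2.imread("pics/s6_top.png")[130:210,190:245],(400,580),interpolation=2)]
cv2.imwrite("pics/s6.png",np.hstack(I))
E
```

```text
time_s: 10.8
eef_pos: [0.6134, 0.1205, 0.2746]
orientation: [0.035, 0.999, 0.0, -0.0]
force: [0.1, 0.2, 0.2]
grip_width: 0.0484
grasp_force: 0.0
time_s: 11.38
eef_pos: [0.5275, 0.127, 0.3565]
orientation: [0.034, 0.999, 0.0, -0.0]
force: [-0.8, 0.3, -0.1]
grip_width: 0.0486
grasp_force: 0.0
scene (array([0.6416, 0.1189]), np.float64(-4.8), 'rms mm', np.float64(1.87), 363)
both (array([0.6416, 0.1182]), np.float64(-2.66), 'rms mm', np.float64(1.98), 380)
```

View pics/s6.png

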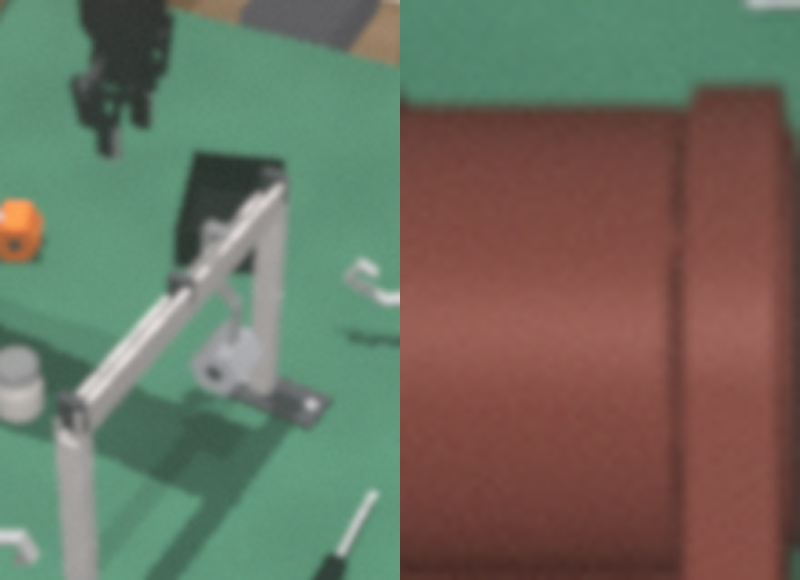

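A hangs in the channel on the far-left half. Next is B: first shift it away from the rail post, gripping the prism's flat ends.

```bash
python3 -m inch '[{"translation":[0,0,0],"turn":-2.7},{"translation":[0.0062,-0.0265,0.0233],"turn":0},{"translation":[0.0062,-0.0265,0.0233],"turn":0},{"translation":[0.0062,-0.0265,0.0233],"turn":0},{"translation":[0.0062,-0.0265,0.0233],"turn":0},{"translation":[0.0062,-0.0265,0.0233],"turn":0},{"translation":[0.0062,-0.0265,0.0233],"turn":0},{"translation":[0.0062,-0.0265,0.0233],"turn":0},{"translation":[0.0062,-0.0265,0.0233],"turn":0},{"translation":[0.0062,-0.0265,0.0233],"turn":0},{"translation":[0.0062,-0.0265,0.0233],"turn":0},{"translation":[0.0062,-0.0265,0.0233],"turn":0},{"translation":[0,0,0],"turn":0},{"translation":[0,0,0],"turn":0}]' 0 40
```

```text
time_s: 12.65
eef_pos: [0.4562, -0.1648, 0.0975]
orientation: [0.013, 1.0, 0.001, -0.001]
force: [-0.4, 0.5, 1.1]
grip_width: 0.0854
grasp_force: 0.0
```

```bash
python3 -m inch '[{"translation":[0.004,0.002,0.02],"turn":0},{"translation":[0,0,0.02],"turn":0},{"translation":[0,0,0.015],"turn":0},{"translation":[0,0,0.0095],"turn":0},{"translation":[0,0,0],"turn":0},{"translation":[0,0,0],"turn":0}]'; python3 -m inch '[{"translation":[0,0,0],"turn":0},{"translation":[0,0,0],"turn":0},{"translation":[0,0,0],"turn":0},{"translation":[0,0,0],"turn":0},{"translation":[0,0,0],"turn":0}]' 255 60; python3 -m inch '[{"translation":[0,0,-0.005],"turn":0},{"translation":[0,0,-0.007],"turn":0},{"translation":[0.01,0,0],"turn":0},{"translation":[0.015,0,0],"turn":0},{"translation":[0.015,0,0],"turn":0},{"translation":[0.015,0,0],"turn":0},{"translation":[0.01,0,0],"turn":0},{"translation":[0,0,0.006],"turn":0},{"translation":[0,0,0.004],"turn":0},{"translation":[0,0,0],"turn":0},{"translation":[0,0,0],"turn":0}]'
```

```text
time_s: 13.15
eef_pos: [0.4535, -0.1614, 0.0348]
orientation: [0.011, 1.0, -0.0, 0.0]
force: [0.4, 0.2, 0.0]
grip_width: 0.0855
grasp_force: 0.0
time_s: 13.57
eef_pos: [0.4537, -0.1623, 0.0354]
orientation: [0.011, 1.0, -0.001, 0.001]
force: [-0.5, -0.9, 5.0]
grip_width: 0.0491
grasp_force: 63.4
time_s: 14.48
eef_pos: [0.3881, -0.16, 0.0358]
orientation: [0.011, 1.0, 0.0, -0.0]
force: [0.4, 0.4, -3.6]
grip_width: 0.0496
grasp_force: 62.8
```

```bash
python3 -m inch '[{"translation":[0,0,0.002],"turn":0},{"translation":[0,0,0],"turn":0}]'; python3 -m inch '[{"translation":[0,0,0],"turn":0},{"translation":[0,0,0],"turn":0},{"translation":[0,0,0],"turn":0},{"translation":[0,0,0],"turn":0},{"translation":[0,0,-0.02],"turn":0},{"translation":[0,0,-0.03],"turn":0},{"translation":[0,0,-0.04],"turn":0},{"translation":[0,0,-0.04],"turn":0},{"translation":[0,0,-0.03],"turn":0},{"translation":[0,0,0],"turn":0}]' 0 20
python3 - <<'E'
from fitA import *
for n in("scene","top"):
    X=cloud(n)[1].reshape(-1,3)
    Q=sel(X,[.355,-.2,.006],[.56,-.12,.14]); print(n,fit(lean(60),Q,[.388,-.161,-.03],.024))
E
```

```text
time_s: 14.65
eef_pos: [0.3883, -0.1601, 0.0353]
orientation: [0.011, 1.0, 0.0, -0.0]
force: [-5.1, 3.9, 14.2]
grip_width: 0.0494
grasp_force: 64.4
time_s: 15.48
eef_pos: [0.3899, -0.1618, 0.2005]
orientation: [0.011, 1.0, -0.003, 0.003]
force: [1.7, 0.0, -0.2]
grip_width: 0.0857
grasp_force: 0.0
scene (array([ 0.3886, -0.1601]), np.float64(-1.76), 'rms mm', np.float64(1.39), 395)
top (array([ 0.3858, -0.1584]), np.float64(-1.49), 'rms mm', np.float64(1.24), 242)
```

```bash
python3 -m inch '[{"translation":[-0.03,0,0],"turn":0},{"translation":[-0.033,0,0],"turn":0},{"translation":[-0.033,0,0],"turn":0},{"translation":[-0.033,0,0],"turn":0},{"translation":[-0.033,0,0],"turn":0},{"translation":[0,0,0],"turn":0},{"translation":[0,0,0.036],"turn":0},{"translation":[0,0,0.036],"turn":0},{"translation":[0,0,0.036],"turn":0},{"translation":[0,0,0],"turn":0},{"translation":[0,0,0],"turn":0}]' 255 20
python3 -m inch '[{"translation":[0.005,0,0],"turn":0},{"translation":[0.005,0,0],"turn":0},{"translation":[0.005,0,0],"turn":0},{"translation":[0.0047,0,-0.0065],"turn":0},{"translation":[0.0047,0,-0.0065],"turn":0},{"translation":[0.0053,0,-0.006],"turn":0},{"translation":[0.0053,0,-0.006],"turn":0},{"translation":[0.0057,0,-0.0055],"turn":0},{"translation":[0.0057,0,-0.0055],"turn":0},{"translation":[0.0062,0,-0.005],"turn":0},{"translation":[0.0062,0,-0.005],"turn":0}]'
python3 - <<'E'
from fitA import *
X=np.vstack([cloud(n)[1].reshape(-1,3) for n in("scene","top")])
Q=sel(X,[.33,-.2,.006],[.46,-.12,.1])
for a in (60,50,45,40,35,30,20): print(a,fit(lean(a),Q,[.38,-.16,-.03],.0277*np.cos(np.radians(30-abs(a-30)*0-(a-30 if a>30 else 30-a)+0)) if 0 else .0277*np.cos(np.radians(a-30))))
E
```

```text
time_s: 16.5
eef_pos: [0.5476, -0.1626, 0.0836]
orientation: [0.011, 1.0, 0.001, -0.003]
force: [-0.0, -0.5, 1.4]
grip_width: 0.0001
grasp_force: 0.0
time_s: 17.42
eef_pos: [0.4903, -0.1624, 0.1324]
orientation: [0.011, 1.0, 0.0, -0.0]
force: [0.7, 0.4, 0.6]
grip_width: -0.0001
grasp_force: 0.2
60 (array([ 0.3756, -0.1599]), np.float64(-2.04), 'rms mm', np.float64(2.09), 316)
50 (array([ 0.3759, -0.1599]), np.float64(-2.02), 'rms mm', np.float64(1.82), 316)
45 (array([ 0.3772, -0.1598]), np.float64(-2.13), 'rms mm', np.float64(1.55), 316)
40 (array([ 0.3781, -0.1599]), np.float64(-2.25), 'rms mm', np.float64(1.53), 316)
35 (array([ 0.3788, -0.16  ]), np.float64(-3.01), 'rms mm', np.float64(1.75), 316)
30 (array([ 0.3797, -0.1601]), np.float64(-3.28), 'rms mm', np.float64(2.04), 316)
20 (array([ 0.3802, -0.1601]), np.float64(-2.27), 'rms mm', np.float64(2.44), 316)
```

Rolling as planned (lean now about 42°). Continue.

```bash
python3 -m inch '[{"translation":[0.0066,0,-0.0045],"turn":0},{"translation":[0.0066,0,-0.0045],"turn":0},{"translation":[0.007,0,-0.004],"turn":0},{"translation":[0.007,0,-0.004],"turn":0},{"translation":[0.007,0,-0.0035],"turn":0},{"translation":[0.006,0,-0.003],"turn":0},{"translation":[0.005,0,-0.003],"turn":0},{"translation":[0.004,0,-0.002],"turn":0},{"translation":[0,0,0],"turn":0},{"translation":[0,0,0],"turn":0},{"translation":[0,0,0],"turn":0},{"translation":[0,0,0],"turn":0},{"translation":[0,0,0],"turn":0},{"translation":[0,0,0],"turn":0}]'
python3 -m inch '[{"translation":[-0.01,0,-0.02],"turn":0},{"translation":[-0.01,0,-0.02],"turn":0},{"translation":[0,0,-0.02],"turn":0},{"translation":[0,0,0],"turn":0},{"translation":[0,0,0],"turn":0}]' 100 20
python3 - <<'E'
from fitA import *
see([.360,-.159],-2,.2,"s7")
I=cv2.resize(cv2.imread("pics/s7_scene.png")[190:290,150:260],(660,600),interpolation=2)
cv2.imwrite("pics/s7.png",I)
E
```

```text
time_s: 18.68
eef_pos: [0.4419, -0.1613, 0.1603]
orientation: [0.011, 1.0, 0.0, -0.0]
force: [-0.7, 0.1, -1.0]
grip_width: -0.0003
grasp_force: 0.0
time_s: 19.1
eef_pos: [0.4625, -0.1621, 0.2214]
orientation: [0.011, 1.0, -0.0, 0.001]
force: [-0.3, 0.3, -0.6]
grip_width: 0.052
grasp_force: 0.0
top (array([ 0.357 , -0.1571]), np.float64(-4.16), 'rms mm', np.float64(1.02), 59)
scene (array([ 0.3561, -0.1596]), np.float64(-2.46), 'rms mm', np.float64(1.46), 420)
both (array([ 0.3563, -0.1591]), np.float64(-2.12), 'rms mm', np.float64(1.5), 479)
```

B stands upright, but its riser is too near the base. I'll grip the bridge and tip to shift it outward first.

```bash
python3 -m inch '[{"translation":[0.02,0,0],"turn":0},{"translation":[0.025,0,0],"turn":0},{"translation":[0.025,0,0],"turn":0},{"translation":[0.025,0,0],"turn":0},{"translation":[0.021,0,0],"turn":0},{"translation":[0,0,0],"turn":0},{"translation":[0,0,0.015],"turn":0},{"translation":[0,0,0.015],"turn":0},{"translation":[0,0,0.012],"turn":0},{"translation":[0,0,0],"turn":0},{"translation":[0,0,0],"turn":0}]'
python3 -m inch '[{"translation":[0,0,0],"turn":0},{"translation":[0,0,0],"turn":0},{"translation":[0,0,0],"turn":0},{"translation":[0,0,0],"turn":0},{"translation":[0,0,0],"turn":0}]' 255 60
```

```text
time_s: 20.12
eef_pos: [0.3456, -0.1587, 0.1777]
orientation: [0.011, 1.0, 0.001, -0.001]
force: [-0.8, -0.3, 0.7]
grip_width: 0.052
grasp_force: 0.0
time_s: 20.53
eef_pos: [0.3462, -0.1594, 0.1793]
orientation: [0.011, 1.0, -0.0, 0.0]
force: [0.5, 0.9, 6.5]
grip_width: 0.0124
grasp_force: 58.7
```

```bash
python3 -m inch '[{"translation":[0,0,-0.004],"turn":0},{"translation":[0,0,-0.005],"turn":0},{"translation":[-0.01,0,0],"turn":0},{"translation":[-0.02,0,0],"turn":0},{"translation":[-0.02,0,0],"turn":0},{"translation":[-0.02,0,0],"turn":0},{"translation":[-0.02,0,0],"turn":0},{"translation":[-0.01,0,0],"turn":0},{"translation":[0,0,0],"turn":0},{"translation":[0,0,0.005],"turn":0},{"translation":[0,0,0.003],"turn":0},{"translation":[0,0,0],"turn":0}]'
python3 -m inch '[{"translation":[0,0,0],"turn":0},{"translation":[0,0,0],"turn":0},{"translation":[0,0,0],"turn":0},{"translation":[0,0,0],"turn":0}]' 100 20
python3 -m inch '[{"translation":[0,0,-0.03],"turn":0},{"translation":[0,0,-0.02],"turn":0},{"translation":[0.03,0,-0.02],"turn":0},{"translation":[0.03,0,0],"turn":0},{"translation":[0,0,0],"turn":0}]'
python3 - <<'E'
from fitA import *
see([.456,-.159],-2,.2,"s8")
I=cv2.resize(cv2.imread("pics/s8_scene.png")[170:290,150:270],(600,600),interpolation=2)
cv2.imwrite("pics/s8.png",I);print(sense()["eef_pos"])
E
```

```text
time_s: 21.53
eef_pos: [0.4452, -0.1615, 0.1795]
orientation: [0.011, 1.0, -0.0, 0.0]
force: [0.9, 0.2, -3.5]
grip_width: 0.0126
grasp_force: 58.6
time_s: 21.87
eef_pos: [0.4457, -0.1616, 0.1797]
orientation: [0.011, 1.0, -0.0, 0.0]
force: [0.1, 0.0, 0.2]
grip_width: 0.0524
grasp_force: 0.0
time_s: 22.28
eef_pos: [0.3834, -0.1599, 0.2511]
orientation: [0.011, 1.0, -0.001, 0.0]
force: [0.6, -1.0, -1.2]
grip_width: 0.0516
grasp_force: 0.0
top (array([ 0.456 , -0.1598]), np.float64(-1.52), 'rms mm', np.float64(1.32), 308)
scene (array([ 0.4588, -0.1608]), np.float64(-0.67), 'rms mm', np.float64(1.38), 414)
both (array([ 0.4575, -0.1605]), np.float64(-0.36), 'rms mm', np.float64(1.48), 722)
[ 0.38573249 -0.16043679  0.2499848 ]
```

View pics/s8.png

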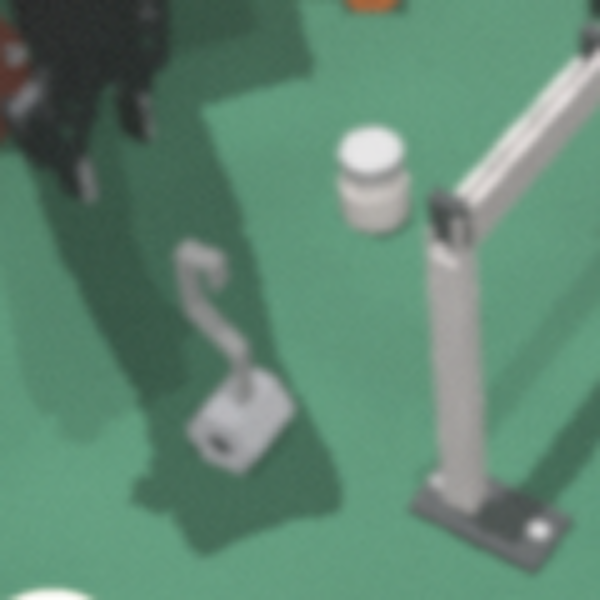

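B stands hook-up, opening toward the rail. Grip the riser and lift.

```bash
python3 -m inch '[{"translation":[-0.023,0,0],"turn":0},{"translation":[-0.023,0,0],"turn":0},{"translation":[0,0,0.01],"turn":0},{"translation":[0,0,0.02],"turn":0},{"translation":[0,0,0.02],"turn":0},{"translation":[0,0,0.014],"turn":0},{"translation":[0,0,0.007],"turn":0},{"translation":[0,0,0],"turn":0},{"translation":[0,0,0],"turn":0}]'
python3 -m inch '[{"translation":[0,0,0],"turn":0},{"translation":[0,0,0],"turn":0},{"translation":[0,0,0],"turn":0},{"translation":[0,0,0],"turn":0},{"translation":[0,0,0],"turn":0},{"translation":[0,0,0],"turn":0}]' 255 100
python3 -m inch '[{"translation":[0,0,-0.007],"turn":0},{"translation":[0,0,-0.015],"turn":0},{"translation":[0,0,-0.025],"turn":0},{"translation":[0,0,-0.025],"turn":0},{"translation":[0,0,-0.025],"turn":0},{"translation":[0,0,-0.02],"turn":3.2},{"translation":[0,0,-0.01],"turn":0},{"translation":[0,0,0],"turn":0},{"translation":[0,0,0],"turn":0},{"translation":[0,0,0],"turn":0}]'
python3 - <<'E'
from fitA import *
s=sense();t=s["eef_pos"];q=s["orientation"];th=2*np.arctan2(q[1],q[0]);print(t,np.degrees(th),s["force"])
c=t[:2]-.026*np.array([np.cos(th),np.sin(th)]); print("expected",c)
see(c,-4,.235,"s9",.05,t[2]-.155,.08)
E
```

```text
time_s: 23.13
eef_pos: [0.4319, -0.161, 0.1785]
orientation: [0.011, 1.0, 0.0, -0.0]
force: [0.2, -1.0, 0.2]
grip_width: 0.0518
grasp_force: 0.0
time_s: 23.63
eef_pos: [0.4323, -0.1614, 0.1796]
orientation: [0.011, 1.0, -0.0, 0.001]
force: [-0.3, 1.4, 6.0]
grip_width: 0.0114
grasp_force: 97.6
time_s: 24.47
eef_pos: [0.4315, -0.1609, 0.3039]
orientation: [0.039, 0.999, 0.001, -0.001]
force: [0.7, -0.1, -3.2]
grip_width: 0.0114
grasp_force: 97.9
[ 0.4315184  -0.16088628  0.3039403 ] 175.5689235791205 [ 0.66401657 -0.14914068 -3.1829417 ]
expected [ 0.45744069 -0.16289503]
top (array([ 0.4532, -0.1607]), np.float64(-4.4), 'rms mm', np.float64(1.22), 188)
scene (array([ 0.4559, -0.1611]), np.float64(-4.29), 'rms mm', np.float64(1.61), 346)
both (array([ 0.455 , -0.1608]), np.float64(-4.96), 'rms mm', np.float64(1.62), 534)
```

```bash
python3 -m inch '[{"translation":[-0.008,0.0063,-0.002],"turn":0},{"translation":[-0.016,0.0127,0],"turn":0},{"translation":[-0.02,0.0158,0],"turn":0},{"translation":[-0.02,0.0159,0],"turn":0},{"translation":[-0.02,0.0159,0],"turn":0},{"translation":[-0.02,0.0159,0],"turn":0},{"translation":[-0.02,0.0159,0],"turn":0},{"translation":[-0.02,0.0159,0],"turn":0},{"translation":[-0.01,0.0079,0],"turn":0},{"translation":[-0.006,0.0047,0],"turn":0},{"translation":[0,0,0],"turn":0},{"translation":[0,0,0],"turn":0},{"translation":[0,0,0],"turn":0}]'
python3 - <<'E'
from fitA import *
s=sense();t=s["eef_pos"];q=s["orientation"];th=2*np.arctan2(q[1],q[0]);print(t,np.degrees(th),s["force"])
c=t[:2]-.026*np.array([np.cos(th),np.sin(th)]); print("expected",c)
see(c,-4.5,.235,"s10",.05,t[2]-.155,.08)
for n in("top","scene"):
    Q=sel(cloud(n)[1].reshape(-1,3),[.59,-.17,.247],[.68,.23,.3]); Q=Q[((Q[:,1]<-.11)|(Q[:,1]>-.0))&(abs(Q[:,1]-.12)>.03)]
    print(fit(rail(),Q,[.63,.033,-.08],.255))
E
```

```text
time_s: 25.65
eef_pos: [0.6008, -0.0475, 0.3075]
orientation: [0.039, 0.999, -0.0, -0.0]
force: [-0.5, -0.5, -2.8]
grip_width: 0.0111
grasp_force: 97.9
[ 0.60081068 -0.04749714  0.3074595 ] 175.4845625452609 [-0.46869966 -0.52218419 -2.77417445]
expected [ 0.62672998 -0.04954406]
scene (array([ 0.6253, -0.0486]), np.float64(-4.35), 'rms mm', np.float64(1.42), 328)
both (array([ 0.6253, -0.0486]), np.float64(-4.35), 'rms mm', np.float64(1.42), 328)
(array([0.6309, 0.0327]), np.float64(-4.74), 'rms mm', np.float64(1.18), 542)
(array([0.6358, 0.0316]), np.float64(-4.48), 'rms mm', np.float64(1.35), 525)
```

```bash
python3 -m inch '[{"translation":[-0.001,0,0.005],"turn":0},{"translation":[0,0,0.006],"turn":0},{"translation":[0,0,0.006],"turn":0},{"translation":[0,0,0.005],"turn":0},{"translation":[0,0,0.004],"turn":0},{"translation":[0,0,0],"turn":0},{"translation":[0,0,0],"turn":0}]'
python3 -m inch '[{"translation":[0,0,0.002],"turn":0},{"translation":[0,0,0.0015],"turn":0},{"translation":[0,0,0],"turn":0},{"translation":[0,0,0],"turn":0}]'
python3 -m inch '[{"translation":[0,0,0.001],"turn":0},{"translation":[0,0,0],"turn":0},{"translation":[0,0,0],"turn":0}]'
```

```text
time_s: 26.43
eef_pos: [0.6021, -0.0472, 0.2812]
orientation: [0.039, 0.999, 0.0, -0.0]
force: [-0.2, -0.1, -3.1]
grip_width: 0.0113
grasp_force: 97.8
time_s: 26.77
eef_pos: [0.6023, -0.0472, 0.278]
orientation: [0.039, 0.999, 0.0, 0.0]
force: [0.2, 0.0, -2.8]
grip_width: 0.0114
grasp_force: 97.8
time_s: 27.02
eef_pos: [0.6023, -0.0472, 0.277]
orientation: [0.039, 0.999, 0.0, 0.0]
force: [0.1, 0.9, -3.4]
grip_width: 0.011
grasp_force: 97.8
```

```bash
python3 -m inch '[{"translation":[0,0,0.001],"turn":0},{"translation":[0,0,0],"turn":0},{"translation":[0,0,0],"turn":0}]'; python3 -m inch '[{"translation":[0,0,0.0008],"turn":0},{"translation":[0,0,0],"turn":0},{"translation":[0,0,0],"turn":0}]'
```

```text
time_s: 27.27
eef_pos: [0.6023, -0.0472, 0.2759]
orientation: [0.039, 0.999, 0.0, -0.0]
force: [1.0, -0.2, -3.8]
grip_width: 0.011
grasp_force: 97.8
time_s: 27.52
eef_pos: [0.6023, -0.0472, 0.2757]
orientation: [0.039, 0.999, -0.0, 0.0]
force: [-2.4, -0.5, 0.4]
grip_width: 0.0111
grasp_force: 98.4
```

Contact at the same height as A. Release, retreat, and look at both.

```bash
python3 -m inch '[{"translation":[0,0,0],"turn":0},{"translation":[0,0,0],"turn":0},{"translation":[0,0,0],"turn":0},{"translation":[0,0,0],"turn":0}]' 110 20; python3 -m inch '[{"translation":[0.002,0,-0.01],"turn":0},{"translation":[0,0,-0.02],"turn":0},{"translation":[0,0,-0.03],"turn":0},{"translation":[0.02,0,-0.02],"turn":0},{"translation":[0.035,0,0],"turn":0},{"translation":[0.035,-0.01,0],"turn":0},{"translation":[0.03,-0.025,0],"turn":0},{"translation":[0.03,-0.03,0],"turn":0},{"translation":[0.01,-0.035,0],"turn":0},{"translation":[0,-0.035,0],"turn":0},{"translation":[0,-0.035,0],"turn":0},{"translation":[0,-0.035,0],"turn":0},{"translation":[0,-0.035,0],"turn":0},{"translation":[0,0,0],"turn":0},{"translation":[0,0,0],"turn":0}]'
python3 - <<'E'
from fitA import *
C=carrier(); cl=[]
I=[]
for n,b in(("scene",(120,280,210,330)),("top",(140,200,180,340))):
    p,X=cloud(n); cl.append(X.reshape(-1,3)); I.append(cv2.resize(p[b[0]:b[1],b[2]:b[3]],(440,580) if n=="scene" else (360,580),interpolation=2)[...,::-1])
    for k,c in(("A",[.64,.118]),("B",[.627,-.049])):
        Q=sel(cl[-1],[c[0]-.05,c[1]-.045,.08],[c[0]+.04,c[1]+.045,.235])
        if len(Q)>30: print(n,k,[(dz,fit(C,Q,[*c,-.08],.12+dz)[::1]) for dz in(0,.004,.012)])
cv2.imwrite("pics/s11.png",np.hstack(I)); print(sense()["time_s"],sense()["eef_pos"])
E
```

```text
time_s: 27.85
eef_pos: [0.6024, -0.0473, 0.2754]
orientation: [0.039, 0.999, 0.0, 0.0]
force: [-0.1, -0.3, -1.0]
grip_width: 0.0485
grasp_force: 0.0
time_s: 29.1
eef_pos: [0.422, -0.2747, 0.3554]
orientation: [0.041, 0.999, 0.0, -0.0]
force: [-1.0, 0.2, 1.2]
grip_width: 0.0486
grasp_force: 0.0
scene A [(0, (array([0.6407, 0.1193]), np.float64(-2.24), 'rms mm', np.float64(1.47), 302)), (0.004, (array([0.6394, 0.1194]), np.float64(-2.46), 'rms mm', np.float64(1.95), 302)), (0.012, (array([0.6387, 0.1194]), np.float64(-0.72), 'rms mm', np.float64(3.41), 302))]
scene B [(0, (array([ 0.6272, -0.0484]), np.float64(-3.71), 'rms mm', np.float64(1.6), 341)), (0.004, (array([ 0.626 , -0.0483]), np.float64(-4.23), 'rms mm', np.float64(1.94), 341)), (0.012, (array([ 0.6245, -0.048 ]), np.float64(-4.79), 'rms mm', np.float64(2.95), 341))]
top A [(0, (array([0.6388, 0.1198]), np.float64(-4.28), 'rms mm', np.float64(1.41), 154)), (0.004, (array([0.6409, 0.1181]), np.float64(-3.38), 'rms mm', np.float64(2.03), 154)), (0.012, (array([0.6435, 0.1203]), np.float64(1.04), 'rms mm', np.float64(4.02), 154))]
top B [(0, (array([ 0.6267, -0.0483]), np.float64(-3.71), 'rms mm', np.float64(1.24), 150)), (0.004, (array([ 0.6285, -0.0488]), np.float64(-4.12), 'rms mm', np.float64(1.61), 150)), (0.012, (array([ 0.6304, -0.0511]), np.float64(-4.03), 'rms mm', np.float64(3.61), 150))]
29.2 [ 0.42255282 -0.27287496  0.35585431]
```

View pics/s11.png

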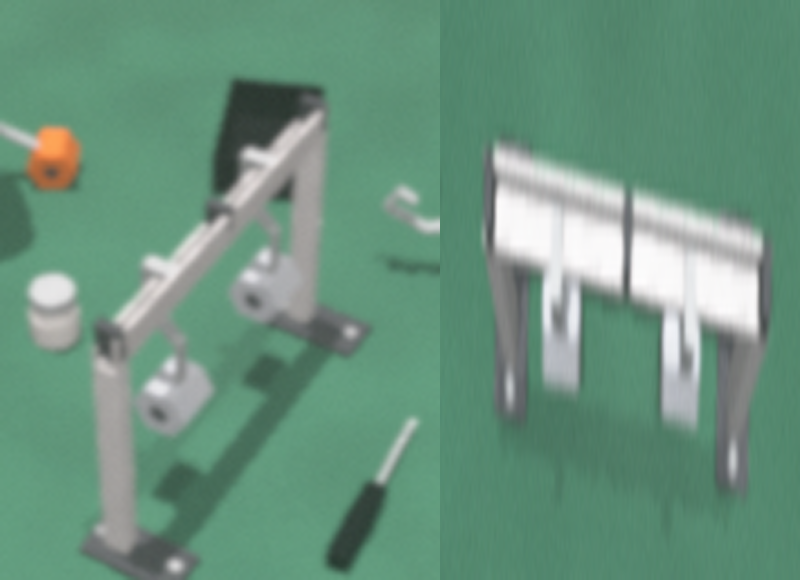

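Both carriers hang upright, one on each side of the middle stop, and the fits put both at the seated height (prism middle 120 mm up). The gripper is clear, so I'm handing in.

```bash
python3 -c "
from cell import arm
print(arm.close_job())"
```

```text
the job is handed in; nothing more can be done
None
```

Both carriers hang upright, hooks seated behind the rail's lip, one on each side of the middle stop; the job was handed in at about 29 s with the gripper clear of everything.

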